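# Hang the visor drying frame on both snap hooks

## Robot

A 7-joint arm with a two-finger parallel gripper is mounted at the origin on the work surface. World frame = base frame: x ahead of the robot, y to its left, z up, the work surface at z = 0. Lengths are in m, angles in rad, forces in N, time in s.
With the tool pointing down it reaches from about 0.35 to 0.9 m from the base axis. Payload 8.1 kg.
Tool frame: the origin (TCP) lies at the very end of the fingers, on their centre line; the grasp point (between the pads) lies 19 mm behind it; z points along the fingers, y is the line along which they close (so a half turn about z gives the same grasp; the last joint's range is limited). The gripper opens to 92 mm and grips with 3 to 60 N. Pads are 19 mm wide; open, the fingers measure 130 mm over their backs; the gripper's body (75 mm by 190 mm) begins 47 mm behind the grasp point.
Start: joints at [1, 0.434, 0.025, 1.573, -0.012, 1.134, -0.075], TCP at [0.282, -0.558, 0.227] pointing down, gripper open.
Joint ranges: [-2.62, 2.62], [-0.44, 2.09], [-1.27, 1.32], [0.08, 2.57], [-1.32, 4.46], [0.12, 2], [-2.74, 2.74]. Speed limits (rad/s): [2.22, 2.22, 3.01, 3.01, 3.14, 3.14, 3.14].

## Interface

Orientations are given as a rotation vector (axis times angle).
In Python, from cell import readout, cams, job gives the robot as it stands.
- The arm moves only by the tool drive_tool, never from a script. Its argument "commands" is a list of rows, each a list of 3 entries, a list of its own where there are three numbers: the turn, a rotation vector about the tool's x, y, z in rad, then the shift along the tool's x, y, z in cm, then the gripper's target within -1 to 1 (fully open at 1, half-way at 0, shut at -1). A call has 1 to 20 rows; each row is the pose to reach, as a shift and turn from the pose commanded when the call began, along the tool's axes at that moment; what a row does not reach only later rows make up. A row lasts 1/12 s, in which the tool goes at most 41.7 mm and 7.16 degrees, less where a joint would pass 70% of its speed; a pose out of reach is approached as far as the arm can. A call with a gripper value outside its range is refused whole. The fingers move at their own pace and stop on an object; "newtons" is the grip in N (left out, the last holds). Time passes only in rows, so rows that repeat a pose let the fingers close. It gives the time, the measured TCP pose, the force, the opening and the grip force at its end, in the units of the state.
- readout.observe(): the state, without advancing time (a new reading comes with each control period).
- cams.get_image(name): name is "scene" or "top" or "wrist"; returns the picture (420x560x3 uint8, blue, green, red); there is no depth.
- cams.camera_info(name): a dict with "camera_matrix" (3x3 intrinsics, pixels), "k1" (the pictures are not rectified: a ray, as slopes to the right and down, at radius r is drawn at 1 + k1 r^2 times it, then the intrinsics apply), "R" (3x3) and "t" (3): a world point X has camera coordinates R X + t. Camera axes: x right, y down, z forward; pixel columns grow to the right and rows downward; lengths in m; the calibration is good to about 2 mm. A picture is of the moment at which its call begins: read the wrist's pose just before it. camera_info takes no time and is no camera call; for the wrist camera it gives the pose at the moment of the call.
- job.sign_off(): hands the job in; it is judged then, once.
The state is a dict: "clock": time; "joints": joint angles; "dq": joint speeds; "joint_efforts": joint torques, N m; "position": TCP position; "ee_rot": TCP orientation; "force": force on the tool from outside, world axes, zero at the start; "ft_torque": the same for the moment, N m; "width": opening from 0.0 (shut) to 1.0 (fully open); "gripper_force": force on a finger pad.
Only numpy, scipy, OpenCV 4.12 (cv2) and the standard library are available. Lean on these libraries where they do the work, as an engineer would, in place of code of your own. Each camera call takes 0.05 s, during which the arm holds its last target. There are 200 camera calls.

## Task

Pick up the wide visor drying frame by its orange handle and hang it on the blue stand, pressing its top bar gently down into both hooks until it is fully home under both yellow spring catches. Before you let go, pull the frame straight up with care until both sprung hooks are drawn up a little, to check that both catches hold; then let it settle, release it and leave it hanging at rest. Never force the frame against the stand, keep it upright, and leave the other things on the bench alone.

Things in the scene. Friction and masses are not known exactly. Their poses are not given: they have to be found in the camera images.
- frame: Loose drying frame, 0.35 to 0.5 kg, upright on two black feet (44 by 14 by 8 mm). Round top bar of 10 mm diameter along its y axis, centre line 95 mm above the origin; black end knobs, 18 mm across, 158 to 166 mm from the middle; square 10 mm uprights at y = +-100 mm, two thin rungs with white pegs on -x. Origin: centre of the underside, z up. Either way round will do
- frame_grip (a point): Centre of the orange handle block in the middle of the top bar, 95 mm above the frame's origin. Block 18 mm thick (x, grasp across this from above), 80 mm along the bar (y), 24 mm high
- bar_left (a point): Point on the centre line of the frame's top bar, 130 mm from the middle towards the frame's +y; it goes into one hook
- bar_right (a point): The same at 130 mm towards the frame's -y, for the other hook
- stand: Fixed stand: dark base 110 by 340 by 12 mm, two posts 45 mm behind (+x) two blue hooks 260 mm apart along its y. Origin on the bench below the middle between the hook slots, z up. Slots open upward, 14 mm wide (x), 14 mm long (y), with a flared mouth 38 mm wide whose top is 46 mm above the slot's floor. Keep the frame within 13 mm of centre along y. More than 25 N from the frame harms it
- seat_left (a point): Nominal centre of the bar lying on the floor of the left (+y) slot: y = +130 mm, 135 mm above the bench, fixed to the stand. Each post was set by hand, so the true seat lies anywhere from 8 mm above to 8 mm below this point, each side by itself; this is not measured and must be felt
- seat_right (a point): The same for the right (-y) hook, at y = -130 mm
- hook_left (a joint): Height of the left hook on its spring, m: 0 unloaded, negative pushed down, positive pulled up; 5 N/mm, stops at +-10 mm. The frame's weight alone gives about -0.4 mm. The tug test needs over +0.6 mm on both hooks at once: about 7 N of pull beyond the frame's weight; 10 to 12 N is a sure test
- hook_right (a joint): The same for the right hook
- catch_left (a joint): Left yellow spring catch, m: 0 sprung out across the slot, up to 0.011 pushed back (to -x). The bar, pressed down on its sloped top (12 to 32 mm above the slot's floor), pushes it back with 3 to 7 N per side, frame weight included; it then springs out over the bar. Its flat underside, 2 mm above a seated bar, holds the bar in. A push of 15 to 17 N seats both
- catch_right (a joint): The same for the right hook
- tape_roll: Brown tape roll, bystander, 90 mm across, 48 mm high; origin at its underside
- lacquer_jar: Jar with a blue cap, bystander, 60 mm across, 75 mm high; origin at its underside
- screwdriver: Screwdriver lying on the bench, bystander; origin under its middle
- screw_cup: Red cup, bystander, 70 mm across, 50 mm high; origin at its underside
- polish_block: Blue polishing block, bystander, 90 by 50 by 30 mm; origin at its underside

How it is judged:
On the way, in this order (a step that is already met when the one before it is completed fails the run):
1. the frame is lifted clear of the bench (height (world z) of frame above 0.02 m), for 0.2 s.
2. the bar is home in both hooks with both catches sprung back over it (z of bar_left in the frame of stand between 0.121 and 0.146 m and x of bar_left in the frame of stand between -0.012 and 0.012 m and value of joint each of catch_left, catch_right below 0.003 m and z of bar_right in the frame of stand between 0.121 and 0.146 m and x of bar_right in the frame of stand between -0.012 and 0.012 m and y of frame in the frame of stand between -0.025 and 0.025 m), for 0.2 s.
3. the tug test: the frame, caught by both catches, draws both sprung hooks up by more than 0.6 mm at once (value of joint each of hook_left, hook_right above 0.0006 m and value of joint each of catch_left, catch_right below 0.003 m), for 0.15 s.
At the end, for the whole second after the job is handed in: The frame hangs released and at rest: both bar points lie within 12 mm of the slots' middle (x) and -14 to +11 mm of the nominal seat height, the frame is centred within 25 mm along the stand, both catches are within 3 mm of fully out over the bar, and no hook is held up (under +0.4 mm) (all of step 2 and value of joint each of hook_left, hook_right below 0.0004 m and linear speed of frame below 0.02 m/s and angular speed of frame below 0.15 rad/s); the robot touches nothing.
It fails at once if the frame is forced against the stand with more than 25 N (contact force between frame and stand above 25 N).
It fails at once if the frame is tipped over (more than 0.5 rad) (angle between frame's own z axis and vertical above 0.5 rad).
It fails at once if one of the bystanders on the bench is pushed more than 30 mm (distance of any of tape_roll, lacquer_jar, screwdriver, screw_cup, polish_block from where it was at the start of the episode above 0.03 m).
It also fails if it takes over 69 s, if anything falls off the work surface, if the arm or the gripper's body presses on something with over 40 N, if the wrist force passes 120 N, or if a joint passes its speed limit or range.

## Working session

There is one attempt and no reset: what is moved stays moved. The work goes in short steps, Python scripts to look and compute and a tool call to move; the robot and the scene stay as the last step left them, time stands still between calls to the robot, and variables do not carry over. Pictures are saved under pics/ and viewed, at most 10 in all, crops included, and the job is handed in when it is done.

Besides the shell and the picture viewer there is one more tool, called after "Emit:" as name([rows], argument=value, ...), one row to a line, values as JSON. drive_tool: Moves the arm, as the interface text tells. Its arguments: {"type":"object","properties":{"commands":{"type":"array"},"newtons":{"type":"number"}},"required":["commands"]}

```bash
mkdir -p pics; ls; python3 - <<'E'
from cell import readout,cams
import cv2
s=readout.observe();print({k:(v if not hasattr(v,'__len__') else [round(float(x),3) for x in v]) for k,v in s.items()})
for n in("scene","top"):
    cv2.imwrite(f"pics/{n}0.png",cams.get_image(n));c=cams.camera_info(n);print(n,c)
E
```

```text
pics
{'clock': 0.0, 'joints': [1.0, 0.435, 0.025, 1.574, -0.012, 1.134, -0.075], 'dq': [-0.0, 0.0, 0.001, -0.0, -0.0, 0.0, 0.0], 'joint_efforts': [-0.001, -66.786, 0.985, -31.446, -0.061, 0.043, 0.0], 'position': [0.282, -0.557, 0.226], 'ee_rot': [-3.055, -0.728, 0.001], 'force': [-0.005, 0.731, -0.539], 'ft_torque': [-0.043, 0.025, 0.02], 'gripper_force': 0.0, 'width': 0.9988544714970337}
scene {'camera_matrix': array([[488.31570473,   0.        , 278.31750655],
       [  0.        , 488.31570473, 208.52926963],
       [  0.        ,   0.        ,   1.        ]]), 'k1': -0.14212091851284023, 'R': array([[ 0.25648013,  0.96651209, -0.00850461],
       [ 0.54170226, -0.1510258 , -0.82689169],
       [-0.80048523,  0.20747432, -0.5622969 ]]), 't': array([-0.13230852, -0.23423574,  1.52398414])}
top {'camera_matrix': array([[406.77531857,   0.        , 278.06901149],
       [  0.        , 406.77531857, 208.97707572],
       [  0.        ,   0.        ,   1.        ]]), 'k1': -0.1023724810349229, 'R': array([[ 0.01938446, -0.99957169,  0.02192457],
       [-0.99397184, -0.02163333, -0.10748016],
       [ 0.10790842, -0.01970896, -0.99396546]]), 't': array([-0.02812778,  0.55107972,  1.00655617])}
```

View pics/scene0.png

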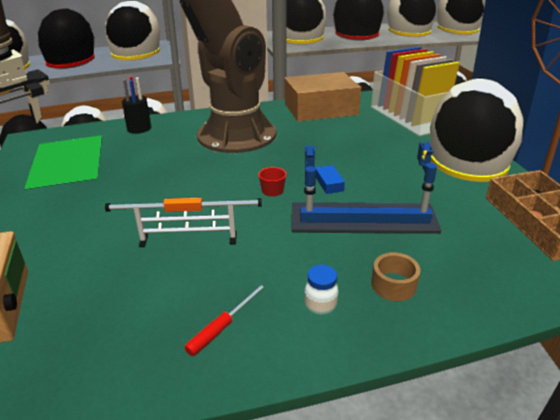

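View pics/top0.png

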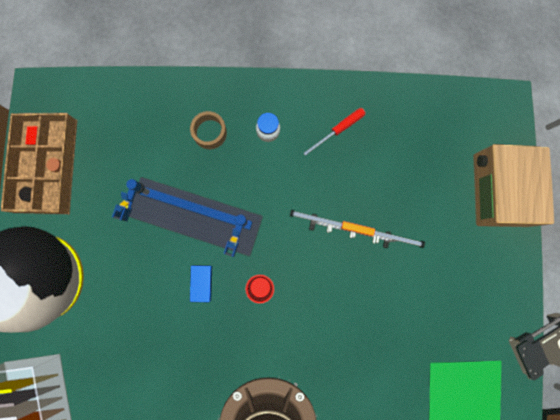

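The scene view shows the frame (orange handle near (182,204)) and the stand, with hooks near (310,170) and (427,165). In the top view the handle is near (358,230). The hooks are near (124,205) and (234,240), with the posts above them in the image (+x), and the red cup is at (260,289).

```bash
cat > h.py <<'E'
import numpy as np,cv2
from cell import readout,cams
def ray(c,u,v):
    K=c["camera_matrix"];p=cv2.undistortPoints(np.array([[[u,v]]],float),K,np.array([c["k1"],0,0,0,0.]),None,None,None)if 0 else None
    x=(u-K[0,2])/K[0,0];y=(v-K[1,2])/K[1,1];a,b=x,y
    for _ in range(20):
        f=1+c["k1"]*(a*a+b*b);a,b=x/f,y/f
    R=np.array(c["R"]);d=R.T@np.array([a,b,1]);o=-R.T@np.array(c["t"]);return o,d/np.linalg.norm(d)
def plane(c,u,v,z):
    o,d=ray(c,u,v);return o+d*(z-o[2])/d[2]
def tri(rs):
    A=0;b=0
    for o,d in rs:
        P=np.eye(3)-np.outer(d,d);A=A+P;b=b+P@o
    return np.linalg.solve(A,b)
def proj(c,X):
    p=np.array(c["R"])@X+c["t"];a,b=p[:2]/p[2];f=1+c["k1"]*(a*a+b*b);K=c["camera_matrix"]
    return np.array([K[0,0]*a*f+K[0,2],K[1,1]*b*f+K[1,2]])
def blobs(m,amin=5):
    n,l,s,c=cv2.connectedComponentsWithStats(m);return [(tuple(c[i].round(1)),int(s[i,4]),tuple(s[i,:4])) for i in range(1,n) if s[i,4]>=amin]
E
python3 - <<'E'
from h import *
np.set_printoptions(precision=4,suppress=True)
t=cv2.imread("pics/top0.png");c=cams.camera_info("top");h=cv2.cvtColor(t,cv2.COLOR_BGR2HSV)
m=cv2.inRange(h,(8,150,150),(20,255,255));m[:, :280]=0;m[:,440:]=0
ob=[b for b in blobs(m,30)];print("orange",ob)
cn=max(cv2.findContours(m,0,1)[0],key=cv2.contourArea);print(cv2.minAreaRect(cn),plane(c,*cv2.minAreaRect(cn)[0],.107))
mk=(h[...,2]<60).astype(np.uint8);r=np.zeros_like(mk);r[195:260,285:430]=1
for b in blobs(mk*r,6):print("dark",b,plane(c,*b[0],.1))
y=cv2.inRange(h,(20,120,120),(35,255,255));y[:,:100]=0;y[:,260:]=0;y[260:]=0
for b in blobs(y,3):print("yellow",b,plane(c,*b[0],.155))
s=cv2.imread("pics/scene0.png")
a=cv2.resize(t[165:265,95:275],None,fx=4.4,fy=4.4,interpolation=2)[:300*2,:800]
cv2.imwrite("pics/c1.png",a)
E
```

```text
orange [((np.float64(358.7), np.float64(228.4)), 174, (np.int32(342), np.int32(221), np.int32(33), np.int32(15)))]
((357.91180419921875, 228.35296630859375), (32.49977493286133, 8.00367546081543), 14.03624439239502) [ 0.5012 -0.2051  0.107 ]
dark ((np.float64(291.2), np.float64(212.6)), 9, (np.int32(290), np.int32(210), np.int32(3), np.int32(6))) [ 0.536  -0.0467  0.1   ]
dark ((np.float64(422.5), np.float64(244.1)), 13, (np.int32(421), np.int32(241), np.int32(4), np.int32(7))) [ 0.4665 -0.3645  0.1   ]
dark ((np.float64(384.0), np.float64(243.5)), 6, (np.int32(383), np.int32(242), np.int32(3), np.int32(4))) [ 0.4666 -0.2697  0.1   ]
dark ((np.float64(386.1), np.float64(245.1)), 7, (np.int32(385), np.int32(243), np.int32(3), np.int32(5))) [ 0.4629 -0.2748  0.1   ]
yellow ((np.float64(124.1), np.float64(203.7)), 38, (np.int32(120), np.int32(201), np.int32(8), np.int32(7))) [0.5424 0.3335 0.155 ]
yellow ((np.float64(233.2), np.float64(239.1)), 29, (np.int32(230), np.int32(237), np.int32(7), np.int32(5))) [0.4686 0.084  0.155 ]
```

View pics/c1.png

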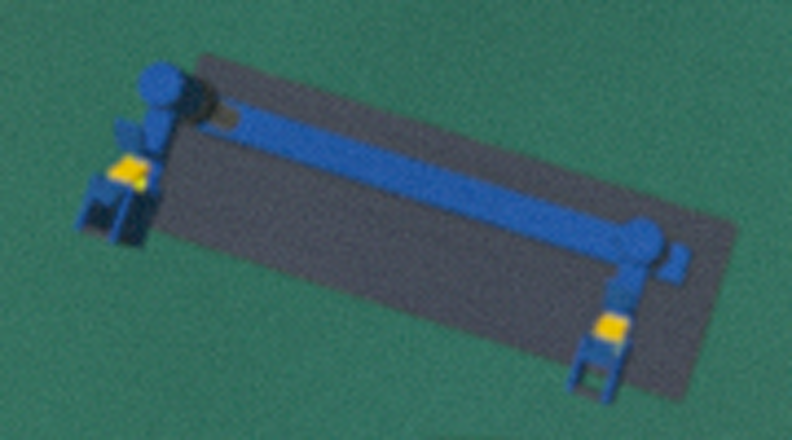

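The crop shows the dark base, the two posts and the two yellow catches at full-picture pixels (124,204) and (233,239). The slots lie just under the catches. Next I'll look from above with the wrist camera.

```bash
cat >> h.py <<'E'
from scipy.spatial.transform import Rotation as Ro
def move(P,yaw):
    "tool-axis turn and shift (cm) to reach TCP P pointing down with tool x at heading yaw"
    s=readout.observe();R0=Ro.from_rotvec(s["ee_rot"])
    c,n=np.cos(yaw),np.sin(yaw);T=Ro.from_matrix(np.array([[c,n,0],[n,-c,0],[0,0,-1.]]))
    return (R0.inv()*T).as_rotvec().round(4),(R0.inv().apply(np.array(P)-s["position"])*100).round(2)
E
python3 - <<'E'
from h import *
np.set_printoptions(precision=4,suppress=True)
c=cams.camera_info("wrist");R=np.array(c["R"]);C=-R.T@c["t"]
s=readout.observe();R0=Ro.from_rotvec(s["ee_rot"])
print("cam in tool",R0.inv().apply(C-s["position"]),"axes in tool\n",R@R0.as_matrix(),c["camera_matrix"],c["k1"])
t=cv2.imread("pics/top0.png");c=cams.camera_info("top");h=cv2.cvtColor(t,cv2.COLOR_BGR2HSV)
# base corners from crop (scale 4.4, offset 95,165)
for u,v in((203,53),(738,224),(684,402),(150,228)):print(plane(c,u/4.4+95,v/4.4+165,.012))
print(move([.46,.20,.33],1.283),move([.5012,-.2055,.2],1.356))
E
```

```text
cam in tool [ 0.0707  0.0007 -0.1583] axes in tool
 [[-0.001   1.      0.0014]
 [-0.9638 -0.0006 -0.2665]
 [-0.2665 -0.0016  0.9638]] [[377.8522   0.     285.0581]
 [  0.     377.8522 220.6105]
 [  0.       0.       1.    ]] -0.06743263944948967
[0.6301 0.3444 0.012 ]
[0.5346 0.0222 0.012 ]
[0.4299 0.0512 0.012 ]
[0.5245 0.3703 0.012 ]
(array([-0.0014, -0.0005, -0.8153]), array([ 50.07, -59.58, -10.32])) (array([-0.0014, -0.0005, -0.8883]), array([ 35.47, -21.51,   2.63]))
```

```bash
python3 -c "
from h import *
print(move([.513,.235,.36],1.283))"
```

```text
(array([-1.400e-03, -5.000e-04, -8.153e-01]), array([ 56.38, -60.32, -13.32]))
```

Emit:
drive_tool([
  [[0,0,-0.815],[56.4,-60.3,-13.3],1],
  [[0,0,-0.815],[56.4,-60.3,-13.3],1],
  [[0,0,-0.815],[56.4,-60.3,-13.3],1],
  [[0,0,-0.815],[56.4,-60.3,-13.3],1],
  [[0,0,-0.815],[56.4,-60.3,-13.3],1],
  [[0,0,-0.815],[56.4,-60.3,-13.3],1],
  [[0,0,-0.815],[56.4,-60.3,-13.3],1],
  [[0,0,-0.815],[56.4,-60.3,-13.3],1],
  [[0,0,-0.815],[56.4,-60.3,-13.3],1],
  [[0,0,-0.815],[56.4,-60.3,-13.3],1],
  [[0,0,-0.815],[56.4,-60.3,-13.3],1],
  [[0,0,-0.815],[56.4,-60.3,-13.3],1],
  [[0,0,-0.815],[56.4,-60.3,-13.3],1],
  [[0,0,-0.815],[56.4,-60.3,-13.3],1],
  [[0,0,-0.815],[56.4,-60.3,-13.3],1],
  [[0,0,-0.815],[56.4,-60.3,-13.3],1],
  [[0,0,-0.815],[56.4,-60.3,-13.3],1],
  [[0,0,-0.815],[56.4,-60.3,-13.3],1],
  [[0,0,-0.815],[56.4,-60.3,-13.3],1],
  [[0,0,-0.815],[56.4,-60.3,-13.3],1],
])

```text
clock: 1.77
position: [0.5127, 0.2335, 0.3592]
ee_rot: [2.518, 1.878, -0.001]
force: [1.4, -0.8, 0.4]
width: 1.001
gripper_force: 0.0
```

```bash
python3 - <<'E'
from h import *
import pickle
c=cams.camera_info("wrist");im=cams.get_image("wrist");cv2.imwrite("pics/w1.png",im);pickle.dump(c,open("w1.pkl","wb"))
print(readout.observe()["joints"],readout.observe()["dq"])
E
```

```text
[-0.05265494  0.33512832 -0.66612351  1.45960121  0.20248498  1.41420193
 -1.00331067] [ 0.07162377 -0.06740912 -0.00384803  0.12925901 -0.07082089 -0.04232506
  0.16021145]
```

View pics/w1.png

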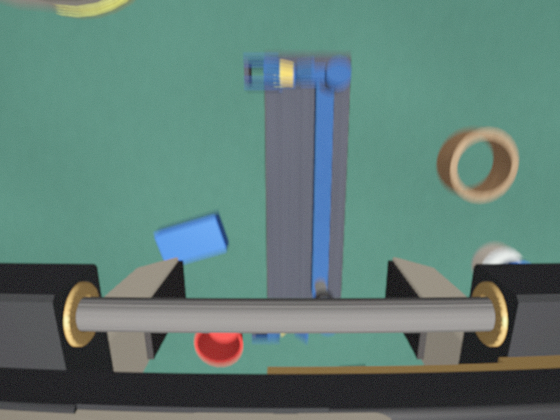

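The wrist view shows the left hook near the top: catch at (287,73), housing at (262,72) and post top at (337,72). The picture is blurred because the arm is still settling. The right hook is hidden behind the gripper, so I'll retake this one and then shift.

```bash
python3 - <<'E'
from h import *
import pickle
c=cams.camera_info("wrist");im=cams.get_image("wrist")
c=cams.camera_info("wrist");im=cams.get_image("wrist");cv2.imwrite("pics/w2.png",im);pickle.dump(c,open("w2.pkl","wb"))
print(readout.observe()["position"])
E
```

```text
[0.51190301 0.23575131 0.35868827]
```

Emit:
drive_tool([
  [[0,0,0],[-4,0,0],1],
  [[0,0,0],[-8,0,0],1],
  [[0,0,0],[-12,0,0],1],
  [[0,0,0],[-16,0,0],1],
  [[0,0,0],[-20,0,0],1],
  [[0,0,0],[-22,0,0],1],
  [[0,0,0],[-22,0,0],1],
  [[0,0,0],[-22,0,0],1],
  [[0,0,0],[-22,0,0],1],
  [[0,0,0],[-22,0,0],1],
])

```text
clock: 2.75
position: [0.45, 0.0218, 0.3592]
ee_rot: [-2.516, -1.881, -0.0]
force: [-0.2, 1.0, -0.2]
width: 0.997
gripper_force: 0.0
```

```bash
python3 - <<'E'
from h import *
import pickle
np.set_printoptions(precision=4,suppress=True)
c=cams.camera_info("wrist");im=cams.get_image("wrist");cv2.imwrite("pics/w3.png",im);pickle.dump(c,open("w3.pkl","wb"))
a=cv2.imread("pics/w2.png")
h1=cv2.cvtColor(a,cv2.COLOR_BGR2HSV);h2=cv2.cvtColor(im,cv2.COLOR_BGR2HSV)
for n,h in(("w2",h1),("w3",h2)):
    m=cv2.inRange(h,(20,120,100),(35,255,255))
    print(n,[b for b in blobs(m,20)])
cv2.imwrite("pics/c2.png",np.hstack([cv2.resize(a[30:120,220:380],None,fx=2.5,fy=2.5,interpolation=2),cv2.resize(im[20:110,220:380],None,fx=2.5,fy=2.5,interpolation=2)]))
print(readout.observe()["position"])
E
```

```text
w2 [((np.float64(119.0), np.float64(13.1)), 174, (np.int32(83), np.int32(0), np.int32(63), np.int32(23))), ((np.float64(290.8), np.float64(86.7)), 118, (np.int32(286), np.int32(80), np.int32(10), np.int32(14))), ((np.float64(286.0), np.float64(336.0)), 28, (np.int32(284), np.int32(334), np.int32(7), np.int32(7)))]
w3 [((np.float64(285.4), np.float64(123.4)), 112, (np.int32(281), np.int32(118), np.int32(10), np.int32(12)))]
[0.4501 0.0219 0.3591]
```

View pics/c2.png

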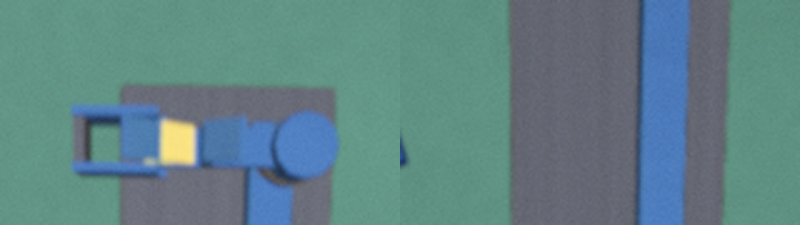

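The left crop shows the left hook from above: flare plates either side of the catch spanning crop columns 120–245, mid column 182, row 140, i.e. full picture (293,86). The right crop window missed its hook, which is at row 123, so I'll crop that one again.

```bash
python3 - <<'E'
from h import *
a=cv2.imread("pics/w2.png");b=cv2.imread("pics/w3.png")
cv2.imwrite("pics/c3.png",np.hstack([cv2.resize(a[60:120,240:360][:, :65],None,fx=6,fy=6,interpolation=2),cv2.resize(b[95:155,240:310],None,fx=6,fy=6,interpolation=2)]))
E
```

```text
(no output)
```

View pics/c3.png

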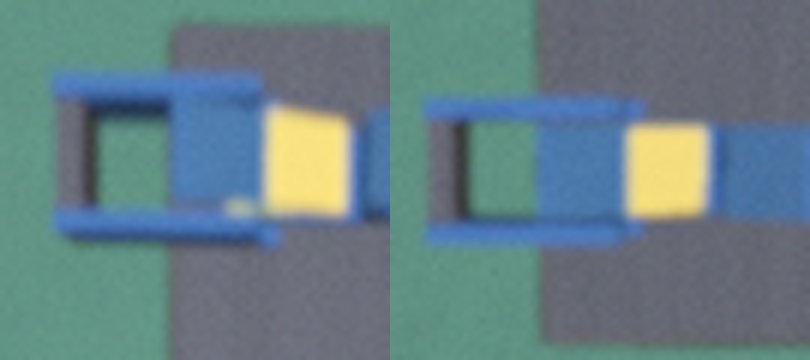

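The two crops show each slot (yellow between the flare plates). The left slot is centred at about (291.5,87) in w2 and the right at about (286.4,123.7) in w3.

```bash
python3 - <<'E'
from h import *
import pickle
np.set_printoptions(precision=4,suppress=True)
c2=pickle.load(open("w2.pkl","rb"));c3=pickle.load(open("w3.pkl","rb"));ct=cams.camera_info("top")
for z in(.155,.165):
    L=plane(c2,291.5,87,z);R=plane(c3,286.4,123.7,z);d=L-R
    M=(L+R)/2;print(z,L,R,np.hypot(*d[:2]),"psi",-np.arctan2(d[0],d[1]),"mid",M)
tl=tri([ray(c2,291.5,87),ray(ct,124.1,203.7)]);tr=tri([ray(c3,286.4,123.7),ray(ct,233.2,239.1)]);print(tl,tr)
print(move([.5012,-.2055,.18],1.356))
E
```

```text
0.155 [0.5435 0.3324 0.155 ] [0.4688 0.0836 0.155 ] 0.2597632296416812 psi -0.29154737460005914 mid [0.5061 0.208  0.155 ]
0.165 [0.5431 0.3317 0.165 ] [0.4688 0.0837 0.165 ] 0.258818161246015 psi -0.2911719242816814 mid [0.506  0.2077 0.165 ]
[0.5427 0.3323 0.1578] [0.4686 0.0837 0.158 ]
(array([-0.0002, -0.0003, -0.0715]), array([-20.38,  11.33,  17.91]))
```

Emit:
drive_tool([
  [[0,0,-0.0715],[-20.4,11.3,8],1],
  [[0,0,-0.0715],[-20.4,11.3,14],1],
  [[0,0,-0.0715],[-20.4,11.3,17.9],1],
  [[0,0,-0.0715],[-20.4,11.3,17.9],1],
  [[0,0,-0.0715],[-20.4,11.3,17.9],1],
  [[0,0,-0.0715],[-20.4,11.3,17.9],1],
  [[0,0,-0.0715],[-20.4,11.3,17.9],1],
  [[0,0,-0.0715],[-20.4,11.3,17.9],1],
  [[0,0,-0.0715],[-20.4,11.3,17.9],1],
  [[0,0,-0.0715],[-20.4,11.3,17.9],1],
  [[0,0,-0.0715],[-20.4,11.3,17.9],1],
  [[0,0,-0.0715],[-20.4,11.3,17.9],1],
  [[0,0,-0.0715],[-20.4,11.3,17.9],1],
])

```text
clock: 3.88
position: [0.5011, -0.2057, 0.1814]
ee_rot: [2.445, 1.97, 0.002]
force: [-0.1, 0.1, -0.8]
width: 1.0
gripper_force: 0.0
```

```bash
python3 - <<'E'
from h import *
np.set_printoptions(precision=4,suppress=True)
im=cams.get_image("wrist");c=cams.camera_info("wrist");im=cams.get_image("wrist");cv2.imwrite("pics/w4.png",im)
h=cv2.cvtColor(im,cv2.COLOR_BGR2HSV);m=cv2.inRange(h,(5,150,120),(20,255,255))
for b in blobs(m,100):print(b,plane(c,*b[0],.107))
print(readout.observe()["position"],readout.observe()["force"],move([.5012,-.2055,.076],1.356))
E
```

```text
[ 0.5008 -0.2062  0.1811] [1.0275 0.3723 0.2938] (array([ 0.0014,  0.0003, -0.0007]), array([ 0.08,  0.01, 10.51]))
```

Emit:
drive_tool([
  [[0,0,0],[0,0,3],1],
  [[0,0,0],[0,0,6],1],
  [[0,0,0],[0,0,8.5],0.5],
  [[0,0,0],[0,0,10.0],0.0],
  [[0,0,0],[0,0,10.5],-0.3],
  [[0,0,0],[0,0,10.5],-0.5],
  [[0,0,0],[0,0,10.5],-0.5],
  [[0,0,0],[0,0,10.5],-0.5],
  [[0,0,0],[0,0,10.5],-1],
  [[0,0,0],[0,0,10.5],-1],
  [[0,0,0],[0,0,10.5],-1],
  [[0,0,0],[0,0,10.5],-1],
  [[0,0,0],[0,0,10.5],-1],
  [[0,0,0],[0,0,10.5],-1],
  [[0,0,0],[0,0,10.5],-1],
], newtons=35)

```text
clock: 5.23
position: [0.5006, -0.2069, 0.0753]
ee_rot: [2.448, 1.968, 0.0]
force: [0.8, -0.3, -0.1]
width: 0.196
gripper_force: 35.0
```

Emit:
drive_tool([
  [[0,0,0],[0,0,-1],-1],
  [[0,0,0],[0,0,-2.5],-1],
  [[0,0,0],[0,0,-5],-1],
  [[0,0,0],[0,0,-8],-1],
  [[0,0,0],[0,0,-11],-1],
  [[0,0,0],[0,0,-14],-1],
  [[0,0,0],[0,0,-17],-1],
  [[0,0,0],[0,0,-19.5],-1],
  [[0,0,0],[0,0,-21.5],-1],
  [[0,0,0],[0,0,-22.5],-1],
  [[0,0,0],[0,0,-22.5],-1],
  [[0,0,0],[0,0,-22.5],-1],
  [[0,0,0],[0,0,-22.5],-1],
  [[0,0,0],[0,0,-22.5],-1],
  [[0,0,0],[0,0,-22.5],-1],
], newtons=50)

```text
clock: 6.48
position: [0.4998, -0.2067, 0.2989]
ee_rot: [-2.447, -1.967, 0.002]
force: [-0.3, -0.2, -3.4]
width: 0.19
gripper_force: 50.0
```

```bash
python3 - <<'E'
from h import *
np.set_printoptions(precision=4,suppress=True)
c=cams.camera_info("top");im=cams.get_image("top");h=cv2.cvtColor(im,cv2.COLOR_BGR2HSV)
f=[];
for _ in range(3):s=readout.observe();f.append(s["force"]);cams.get_image("scene")
f=np.array(f)
print("force",f,s["ft_torque"],s["position"])
cv2.imwrite("pics/t5.png",im)
print(move([.506,.208,.30],np.pi/2-.290))
E
```

```text
force [[ 0.9274  0.1667 -3.4117]
 [ 0.2098 -1.0824 -2.9553]
 [-0.0004 -0.2098 -3.649 ]] [-0.0185 -0.0911  0.0682] [ 0.5002 -0.2067  0.2996]
(array([-0.0008, -0.0001,  0.0734]), array([40.63, -8.35, -0.01]))
```

Emit:
drive_tool([
  [[0,0,0.01],[2,-0.4,0],-1],
  [[0,0,0.02],[5,-1,0],-1],
  [[0,0,0.03],[8,-1.6,0],-1],
  [[0,0,0.04],[11,-2.3,0],-1],
  [[0,0,0.05],[14,-2.9,0],-1],
  [[0,0,0.06],[17,-3.5,0],-1],
  [[0,0,0.07],[20,-4.1,0],-1],
  [[0,0,0.0735],[23,-4.7,0],-1],
  [[0,0,0.0735],[26,-5.3,0],-1],
  [[0,0,0.0735],[29,-6,0],-1],
  [[0,0,0.0735],[32,-6.6,0],-1],
  [[0,0,0.0735],[35,-7.2,0],-1],
  [[0,0,0.0735],[38,-7.8,0],-1],
  [[0,0,0.0735],[40,-8.2,0],-1],
  [[0,0,0.0735],[40.6,-8.35,0],-1],
  [[0,0,0.0735],[40.6,-8.35,0],-1],
  [[0,0,0.0735],[40.6,-8.35,0],-1],
  [[0,0,0.0735],[40.6,-8.35,0],-1],
  [[0,0,0.0735],[40.6,-8.35,0],-1],
  [[0,0,0.0735],[40.6,-8.35,0],-1],
])

```text
clock: 8.35
position: [0.5065, 0.2063, 0.3003]
ee_rot: [2.521, 1.874, -0.0]
force: [0.0, 0.0, -3.7]
width: 0.194
gripper_force: 50.0
```

```bash
python3 - <<'E'
from h import *
np.set_printoptions(precision=4,suppress=True)
c=cams.camera_info("top");im=cams.get_image("top")
s=readout.observe();print(s["position"],s["force"],s["ft_torque"],s["joints"])
cs=cams.camera_info("scene");sc=cams.get_image("scene")
# expected projections of bar ends (knob centres) 
M=np.array([.506,.208,s["position"][2]+.019]);d=np.array([.286,.958,0])
for k in(-.162,.162):print("top",proj(c,M+k*d),"scene",proj(cs,M+k*d))
a=cv2.resize(im[160:280,90:270],None,fx=3,fy=3,interpolation=2)
b=cv2.resize(sc[70:240,280:460],(540,510)[::1],interpolation=2)
cv2.imwrite("pics/t6.png",im);cv2.imwrite("pics/s6.png",sc)
b=cv2.resize(sc[70:210,290:460],None,fx=1.5,fy=1.5,interpolation=2)
cv2.imwrite("pics/c6.png",np.hstack([a,np.pad(b,((0,360-b.shape[0]),(0,0),(0,0)))])[:,:800])
print(move([.506,.208,.23],np.pi/2-.290))
E
```

```text
[0.5064 0.2066 0.3003] [ 0.1291 -0.2165 -3.8734] [-0.059  -0.0785 -0.008 ] [-0.018   0.3214 -0.6186  1.6138  0.1936  1.2684 -0.9621]
top [242.2822 241.3083] scene [294.9211  82.5682]
top [ 78.6077 187.561 ] scene [451.8539  85.3337]
(array([ 0.0002,  0.0002, -0.0014]), array([ 0.11, -0.07,  7.03]))
```

View pics/c6.png

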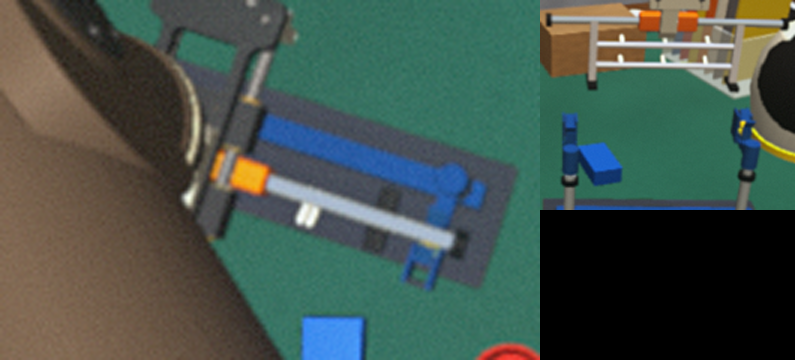

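In the top crop the frame's right knob is at full-picture (242.7,241), against a predicted (242.3,241.3), so it is aligned. In the scene crop the frame hangs level above both hooks. I'll descend.

Emit:
drive_tool([
  [[0,0,0],[0,0,2],-1],
  [[0,0,0],[0,0,4],-1],
  [[0,0,0],[0,0,6],-1],
  [[0,0,0],[0,0,8],-1],
  [[0,0,0],[0,0,10],-1],
  [[0,0,0],[0,0,11.5],-1],
  [[0,0,0],[0,0,12.4],-1],
  [[0,0,0],[0,0,12.4],-1],
  [[0,0,0],[0,0,12.4],-1],
  [[0,0,0],[0,0,12.4],-1],
  [[0,0,0],[0,0,12.4],-1],
  [[0,0,0],[0,0,12.4],-1],
])

```text
clock: 9.45
position: [0.5067, 0.2079, 0.1772]
ee_rot: [2.519, 1.877, 0.002]
force: [-0.1, 0.4, -3.3]
width: 0.19
gripper_force: 50.0
```

```bash
cat >> h.py <<'E'
def ft():
    S=Ro.from_rotvec([0,0,-.29]).inv();F=[];T=[];P=[]
    for _ in range(2):
        s=readout.observe();F.append(s["force"]);T.append(s["ft_torque"]);P.append(s["position"]);cams.get_image("scene")
    np.set_printoptions(precision=4,suppress=True)
    p=np.mean(P,0);print("t",s["clock"],"F",S.apply(np.mean(F,0)).round(2),"M",S.apply(np.mean(T,0)).round(3),"pos",p,"stand xy",S.apply(p-[.506,.208,0])[:2].round(4))
E
python3 -c "
from h import *
ft()"
```

```text
t 9.5 F [-0.33  0.42 -3.68] M [ 0.008 -0.066  0.03 ] pos [0.5066 0.2079 0.1771] stand xy [0.0006 0.0001]
```

Emit:
drive_tool([
  [[0,0,0],[0,0,0.4],-1],
  [[0,0,0],[0,0,0.8],-1],
  [[0,0,0],[0,0,1.2],-1],
  [[0,0,0],[0,0,1.6],-1],
  [[0,0,0],[0,0,1.9],-1],
  [[0,0,0],[0,0,1.9],-1],
  [[0,0,0],[0,0,1.9],-1],
  [[0,0,0],[0,0,1.9],-1],
])

```text
clock: 10.22
position: [0.5062, 0.2078, 0.1573]
ee_rot: [2.519, 1.877, 0.0]
force: [0.0, -0.1, -3.2]
width: 0.193
gripper_force: 50.0
```

```bash
python3 -c "
from h import *
ft()"
```

```text
t 10.2667 F [-0.11  0.08 -3.5 ] M [-0.027 -0.062  0.031] pos [0.5062 0.2078 0.1574] stand xy [ 0.0003 -0.0002]
```

Emit:
drive_tool([
  [[0,0,0],[0,0,0.1],-1],
  [[0,0,0],[0,0,0.2],-1],
  [[0,0,0],[0,0,0.3],-1],
  [[0,0,0],[0,0,0.4],-1],
  [[0,0,0],[0,0,0.5],-1],
  [[0,0,0],[0,0,0.5],-1],
  [[0,0,0],[0,0,0.5],-1],
])

```text
clock: 10.9
position: [0.5061, 0.2077, 0.1522]
ee_rot: [-2.519, -1.877, 0.0]
force: [0.4, 0.6, -3.4]
width: 0.192
gripper_force: 50.0
```

```bash
python3 -c "
from h import *
ft()"
```

```text
t 10.95 F [ 0.28  0.63 -2.86] M [-0.038 -0.071  0.013] pos [0.5061 0.2077 0.1522] stand xy [ 0.0002 -0.0003]
```

Emit:
drive_tool([
  [[0,0,0],[0,0,0.1],-1],
  [[0,0,0],[0,0,0.2],-1],
  [[0,0,0],[0,0,0.3],-1],
  [[0,0,0],[0,0,0.3],-1],
  [[0,0,0],[0,0,0.3],-1],
])

```text
clock: 11.42
position: [0.5061, 0.2076, 0.1492]
ee_rot: [-2.519, -1.877, 0.0]
force: [0.3, 0.1, -4.5]
width: 0.193
gripper_force: 50.0
```

```bash
python3 -c "
from h import *
ft()"
```

```text
t 11.4667 F [ 0.19 -0.07 -4.08] M [-0.025 -0.101  0.022] pos [0.5061 0.2077 0.1492] stand xy [ 0.0002 -0.0003]
```

Emit:
drive_tool([
  [[0,0,0],[0,0,0.1],-1],
  [[0,0,0],[0,0,0.2],-1],
  [[0,0,0],[0,0,0.3],-1],
  [[0,0,0],[0,0,0.3],-1],
  [[0,0,0],[0,0,0.3],-1],
])

```text
clock: 11.93
position: [0.5064, 0.2077, 0.1464]
ee_rot: [2.519, 1.877, 0.001]
force: [1.2, -1.1, -3.1]
width: 0.192
gripper_force: 50.0
```

```bash
python3 -c "
from h import *
ft()"
```

```text
t 11.9833 F [ 1.47 -0.19 -2.82] M [ 0.14  -0.275 -0.092] pos [0.5064 0.2077 0.1464] stand xy [ 0.0005 -0.0002]
```

Emit:
drive_tool([
  [[0,0,0],[0,0,0.1],-1],
  [[0,0,0],[0,0,0.2],-1],
  [[0,0,0],[0,0,0.3],-1],
  [[0,0,0],[0,0,0.3],-1],
  [[0,0,0],[0,0,0.3],-1],
])

```text
clock: 12.45
position: [0.5063, 0.2078, 0.1433]
ee_rot: [-2.519, -1.877, -0.001]
force: [1.9, -0.1, -1.3]
width: 0.194
gripper_force: 50.0
```

```bash
python3 -c "
from h import *
ft()"
```

```text
t 12.5 F [ 1.57  0.21 -1.11] M [ 0.39  -0.387 -0.186] pos [0.5063 0.2078 0.1433] stand xy [ 0.0004 -0.0001]
```

Emit:
drive_tool([
  [[0,0,0],[0,0,0.1],-1],
  [[0,0,0],[0,0,0.2],-1],
  [[0,0,0],[0,0,0.3],-1],
  [[0,0,0],[0,0,0.3],-1],
  [[0,0,0],[0,0,0.3],-1],
])

```text
clock: 12.97
position: [0.5061, 0.2076, 0.1401]
ee_rot: [-2.519, -1.877, 0.0]
force: [1.8, 0.0, -1.0]
width: 0.194
gripper_force: 50.0
```

```bash
python3 -c "
from h import *
ft()"
```

```text
t 13.0167 F [ 1.53  0.69 -0.8 ] M [ 0.407 -0.451 -0.225] pos [0.5061 0.2076 0.1402] stand xy [ 0.0002 -0.0003]
```

Emit:
drive_tool([
  [[0,0,0],[0,0,0.1],-1],
  [[0,0,0],[0,0,0.2],-1],
  [[0,0,0],[0,0,0.3],-1],
  [[0,0,0],[0,0,0.3],-1],
  [[0,0,0],[0,0,0.3],-1],
])

```text
clock: 13.48
position: [0.5062, 0.2076, 0.1372]
ee_rot: [2.519, 1.877, 0.0]
force: [2.8, -0.2, -1.4]
width: 0.192
gripper_force: 50.0
```

```bash
python3 -c "
from h import *
ft()"
```

```text
t 13.5333 F [ 2.41  0.12 -1.02] M [ 0.454 -0.535 -0.233] pos [0.5062 0.2076 0.1372] stand xy [ 0.0003 -0.0003]
```

Emit:
drive_tool([
  [[0,0,0],[0,0,0.1],-1],
  [[0,0,0],[0,0,0.2],-1],
  [[0,0,0],[0,0,0.3],-1],
  [[0,0,0],[0,0,0.3],-1],
  [[0,0,0],[0,0,0.3],-1],
])

```text
clock: 14.0
position: [0.5064, 0.2077, 0.1344]
ee_rot: [2.519, 1.877, 0.001]
force: [3.1, -0.6, 2.9]
width: 0.192
gripper_force: 50.0
```

```bash
python3 -c "
from h import *
ft()"
```

```text
t 14.05 F [3.3  0.07 2.28] M [ 0.202 -0.814 -0.07 ] pos [0.5064 0.2077 0.1344] stand xy [ 0.0005 -0.0002]
```

Emit:
drive_tool([
  [[0,0.01,0],[0,0,0],-1],
  [[0,0.02,0],[0,0,0],-1],
  [[0,0.03,0],[0,0,0],-1],
  [[0,0.04,0],[0,0,0],-1],
  [[0,0.04,0],[0,0,0],-1],
  [[0,0.04,0],[0,0,0],-1],
])

```text
clock: 14.6
position: [0.5059, 0.2069, 0.134]
ee_rot: [-2.501, -1.862, -0.049]
force: [3.6, -2.1, -1.7]
width: 0.192
gripper_force: 50.0
```

```bash
python3 -c "
from h import *
ft()"
```

```text
t 14.65 F [ 3.6  -1.56 -1.52] M [-0.529 -0.833 -0.038] pos [0.5059 0.2069 0.134 ] stand xy [ 0.0002 -0.0011]
```

Emit:
drive_tool([
  [[0,0,0],[0,0,0.1],-1],
  [[0,0,0],[0,0,0.2],-1],
  [[0,0,0],[0,0,0.3],-1],
  [[0,0,0],[0,0,0.4],-1],
  [[0,0,0],[0,0,0.4],-1],
  [[0,0,0],[0,0,0.4],-1],
])

```text
clock: 15.2
position: [0.5064, 0.2084, 0.1304]
ee_rot: [-2.499, -1.863, -0.051]
force: [4.0, -0.8, 1.4]
width: 0.194
gripper_force: 50.0
```

```bash
python3 -c "
from h import *
ft()"
```

```text
t 15.25 F [4.08 1.02 1.57] M [ 0.177 -0.901 -0.011] pos [0.5064 0.2084 0.1304] stand xy [0.0003 0.0005]
```

Emit:
drive_tool([
  [[0,0,0],[0,0,0.1],-1],
  [[0,0,0],[0,0,0.2],-1],
  [[0,0,0],[0,0,0.3],-1],
  [[0,0,0],[0,0,0.3],-1],
  [[0,0,0],[0,0,0.3],-1],
])

```text
clock: 15.72
position: [0.5063, 0.208, 0.1272]
ee_rot: [-2.5, -1.862, -0.05]
force: [4.0, -0.5, 2.2]
width: 0.196
gripper_force: 50.0
```

```bash
python3 -c "
from h import *
ft()"
```

```text
t 15.7667 F [4.04 0.77 2.1 ] M [ 0.226 -0.985 -0.043] pos [0.5063 0.208  0.1272] stand xy [0.0003 0.0001]
```

Emit:
drive_tool([
  [[0,0,0],[0,0,0.1],-1],
  [[0,0,0],[0,0,0.2],-1],
  [[0,0,0],[0,0,0.3],-1],
  [[0,0,0],[0,0,0.3],-1],
  [[0,0,0],[0,0,0.3],-1],
])

```text
clock: 16.23
position: [0.506, 0.2077, 0.1239]
ee_rot: [-2.5, -1.862, -0.049]
force: [4.5, -1.3, -0.3]
width: 0.194
gripper_force: 50.0
```

```bash
python3 -c "
from h import *
ft()"
```

```text
t 16.2833 F [ 4.52  0.06 -0.04] M [-0.287 -1.024 -0.065] pos [0.506  0.2077 0.1239] stand xy [ 0.     -0.0003]
```

Emit:
drive_tool([
  [[0,0,0],[0,0,0.1],-1],
  [[0,0,0],[0,0,0.2],-1],
  [[0,0,0],[0,0,0.3],-1],
  [[0,0,0],[0,0,0.3],-1],
  [[0,0,0],[0,0,0.3],-1],
])

```text
clock: 16.75
position: [0.506, 0.2081, 0.1209]
ee_rot: [-2.5, -1.862, -0.049]
force: [4.7, -1.4, -2.9]
width: 0.193
gripper_force: 50.0
```

```bash
python3 -c "
from h import *
ft()"
```

```text
t 16.8 F [ 4.92 -0.31 -3.27] M [-0.13  -1.064 -0.038] pos [0.506  0.2081 0.1209] stand xy [0.     0.0001]
```

Emit:
drive_tool([
  [[0,0,0],[0,0,0.1],-1],
  [[0,0,0],[0,0,0.2],-1],
  [[0,0,0],[0,0,0.3],-1],
  [[0,0,0],[0,0,0.3],-1],
  [[0,0,0],[0,0,0.3],-1],
])

```text
clock: 17.27
position: [0.5059, 0.2082, 0.1179]
ee_rot: [-2.499, -1.863, -0.049]
force: [4.6, -1.1, -6.8]
width: 0.19
gripper_force: 50.0
```

```bash
python3 -c "
from h import *
ft()"
```

```text
t 17.3167 F [ 4.9   0.4  -6.28] M [-0.268 -1.007 -0.026] pos [0.5059 0.2082 0.1179] stand xy [-0.0001  0.0001]
```

Emit:
drive_tool([
  [[0,0,0],[0,0,0.1],-1],
  [[0,0,0],[0,0,0.2],-1],
  [[0,0,0],[0,0,0.2],-1],
  [[0,0,0],[0,0,0.2],-1],
])

```text
clock: 17.7
position: [0.5059, 0.2084, 0.116]
ee_rot: [-2.499, -1.862, -0.049]
force: [2.4, -1.7, -7.4]
width: 0.192
gripper_force: 50.0
```

```bash
python3 -c "
from h import *
ft()"
```

```text
t 17.75 F [ 2.35 -0.8  -7.03] M [ 0.094 -0.598 -0.059] pos [0.5059 0.2084 0.116 ] stand xy [-0.0002  0.0004]
```

Emit:
drive_tool([
  [[0,0,0],[0,0,0.1],-1],
  [[0,0,0],[0,0,0.2],-1],
  [[0,0,0],[0,0,0.2],-1],
  [[0,0,0],[0,0,0.2],-1],
])

```text
clock: 18.13
position: [0.5061, 0.2086, 0.1143]
ee_rot: [-2.499, -1.863, -0.05]
force: [-0.6, -0.5, -3.1]
width: 0.191
gripper_force: 50.0
```

```bash
python3 -c "
from h import *
ft()"
```

```text
t 18.1833 F [ 0.18 -0.66 -2.85] M [-0.111 -0.112  0.01 ] pos [0.5061 0.2086 0.1143] stand xy [-0.0001  0.0006]
```

Emit:
drive_tool([
  [[0,0,0],[0,0,0.05],-1],
  [[0,0,0],[0,0,0.1],-1],
  [[0,0,0],[0,0,0.1],-1],
  [[0,0,0],[0,0,0.1],-1],
])

```text
clock: 18.57
position: [0.5063, 0.2086, 0.1134]
ee_rot: [-2.5, -1.863, -0.05]
force: [-1.9, -0.6, 1.1]
width: 0.189
gripper_force: 50.0
```

```bash
python3 -c "
from h import *
ft()"
```

```text
t 18.6167 F [-1.58 -1.7   1.35] M [-0.105  0.197  0.035] pos [0.5063 0.2086 0.1134] stand xy [0.0001 0.0007]
```

Emit:
drive_tool([
  [[0,0,0],[0,0,0.05],-1],
  [[0,0,0],[0,0,0.1],-1],
  [[0,0,0],[0,0,0.1],-1],
  [[0,0,0],[0,0,0.1],-1],
])

```text
clock: 19.0
position: [0.5063, 0.2086, 0.1127]
ee_rot: [-2.5, -1.863, -0.05]
force: [-3.8, -1.5, 7.1]
width: 0.19
gripper_force: 50.0
```

```bash
python3 -c "
from h import *
ft()"
```

```text
t 19.05 F [-3.15 -2.55  6.91] M [-0.37   0.576  0.043] pos [0.5063 0.2086 0.1127] stand xy [0.0001 0.0007]
```

Emit:
drive_tool([
  [[0,0,0],[0,0,0.05],-1],
  [[0,0,0],[0,0,0.05],-1],
  [[0,0,0],[0,0,0.05],-1],
  [[0,0,0],[0,0,0],-1],
  [[0,0,0],[0,0,-0.1],-1],
  [[0,0,0],[0,0,-0.2],-1],
  [[0,0,0],[0,0,-0.2],-1],
  [[0,0,0],[0,0,-0.2],-1],
])

```text
clock: 19.77
position: [0.5064, 0.2085, 0.114]
ee_rot: [-2.5, -1.862, -0.05]
force: [-0.7, 0.4, -1.6]
width: 0.198
gripper_force: 50.0
```

```bash
python3 -c "
from h import *
ft()"
```

```text
t 19.8167 F [-0.48 -0.2  -1.76] M [0.13  0.022 0.026] pos [0.5064 0.2085 0.1141] stand xy [0.0003 0.0006]
```

Emit:
drive_tool([
  [[0,0,0],[0,0,-0.05],-1],
  [[0,0,0],[0,0,-0.1],-1],
  [[0,0,0],[0,0,-0.1],-1],
  [[0,0,0],[0,0,-0.1],-1],
])

```text
clock: 20.2
position: [0.5063, 0.2082, 0.1151]
ee_rot: [-2.5, -1.862, -0.05]
force: [0.3, -0.3, -3.9]
width: 0.192
gripper_force: 50.0
```

```bash
python3 -c "
from h import *
ft()"
```

```text
t 20.25 F [ 0.24  0.43 -4.52] M [ 0.062 -0.044 -0.035] pos [0.5063 0.2083 0.1151] stand xy [0.0002 0.0003]
```

Emit:
drive_tool([
  [[0,0,0],[0,0,-0.05],-1],
  [[0,0,0],[0,0,-0.1],-1],
  [[0,0,0],[0,0,-0.15],-1],
  [[0,0,0],[0,0,-0.15],-1],
  [[0,0,0],[0,0,-0.15],-1],
])

```text
clock: 20.72
position: [0.5062, 0.2083, 0.1165]
ee_rot: [-2.5, -1.862, -0.05]
force: [1.6, 1.1, -9.1]
width: 0.194
gripper_force: 50.0
```

```bash
python3 -c "
from h import *
ft()"
```

```text
t 20.7667 F [ 1.18  1.16 -9.24] M [ 0.41  -0.184 -0.003] pos [0.5062 0.2083 0.1165] stand xy [0.0001 0.0003]
```

Emit:
drive_tool([
  [[0,0.002,0],[0,0,-0.04],-1],
  [[0,0.004,0],[0,0,-0.08],-1],
  [[0,0.004,0],[0,0,-0.08],-1],
  [[0,0.004,0],[0,0,-0.08],-1],
  [[0,0.004,0],[0,0,-0.08],-1],
])

```text
clock: 21.23
position: [0.5062, 0.2083, 0.1173]
ee_rot: [-2.498, -1.861, -0.055]
force: [2.7, 3.3, -16.2]
width: 0.194
gripper_force: 50.0
```

```bash
python3 -c "
from h import *
ft()"
```

```text
t 21.2833 F [  1.83   4.2  -16.31] M [ 0.676 -0.441 -0.016] pos [0.5062 0.2083 0.1173] stand xy [0.0001 0.0003]
```

Emit:
drive_tool([
  [[0,0,0],[0,0,0],-1],
  [[0,0,0],[0,0,0],-1],
  [[0,0,0],[0,0,0],-1],
  [[0,0,0],[0,0,0.1],-1],
  [[0,0,0],[0,0,0.2],-1],
  [[0,-0.002,0],[0,0,0.3],-1],
  [[0,-0.004,0],[0,0,0.35],-1],
  [[0,-0.004,0],[0,0,0.35],-1],
  [[0,-0.004,0],[0,0,0.35],-1],
])

```text
clock: 22.08
position: [0.5067, 0.2085, 0.1145]
ee_rot: [-2.5, -1.863, -0.051]
force: [0.7, 0.4, -3.4]
width: 0.195
gripper_force: 50.0
```

```bash
python3 -c "
from h import *
ft()"
```

```text
t 22.1333 F [ 0.25  0.42 -3.05] M [-0.015 -0.127 -0.042] pos [0.5067 0.2085 0.1145] stand xy [0.0006 0.0007]
```

Emit:
drive_tool([
  [[0,0,0],[0,0,0.06],-1],
  [[0,0,0],[0,0,0.06],-1],
  [[0,0,0],[0,0,0.06],-0.55],
  [[0,0,0],[0,0,0.06],-0.5],
  [[0,0,0],[0,0,0.06],-0.4],
  [[0,0,0],[0,0,0.06],-0.2],
  [[0,0,0],[0,0,0.06],-0.2],
  [[0,0,0],[0,0,0.06],-0.2],
  [[0,0,0],[0,0,0.06],-0.2],
], newtons=10)

```text
clock: 22.93
position: [0.5064, 0.2085, 0.1135]
ee_rot: [-2.5, -1.863, -0.05]
force: [-0.4, 0.0, -0.6]
width: 0.4
gripper_force: 0.0
```

```bash
python3 -c "
from h import *
ft();print(readout.observe()['width'])"
```

```text
t 22.9833 F [-0.7  -0.62 -0.1 ] M [-0.026 -0.097  0.022] pos [0.5064 0.2085 0.1135] stand xy [0.0002 0.0006]
0.4024403394125785
```

Released, and the forces have gone to zero. I'll retreat straight up.

Emit:
drive_tool([
  [[0,0,0],[0,0,-1],-0.2],
  [[0,0,0],[0,0,-2.5],-0.2],
  [[0,0,0],[0,0,-4.5],-0.2],
  [[0,0,0],[0,0,-7],-0.2],
  [[0,0,0],[0,0,-10],-0.2],
  [[0,0,0],[0,0,-13],-0.2],
  [[0,0,0],[0,0,-16],-0.2],
  [[0,0,0],[0,0,-19],-0.2],
  [[0,0,0],[-8,0,-22],-0.2],
  [[0,0,0],[-12,0,-22],-0.2],
  [[0,0,0],[-16,0,-22],-0.2],
  [[0,0,0],[-19,0,-22],-0.2],
  [[0,0,0],[-20,0,-22],-0.2],
  [[0,0,0],[-20,0,-22],-0.2],
  [[0,0,0],[-20,0,-22],-0.2],
  [[0,0,0],[-20,0,-22],-0.2],
  [[0,0,0],[-20,0,-22],-0.2],
])

```text
clock: 24.45
position: [0.4469, 0.0099, 0.3257]
ee_rot: [-2.498, -1.865, -0.051]
force: [0.7, 0.3, 0.3]
width: 0.402
gripper_force: 0.0
```

```bash
python3 - <<'E'
from h import *
ft()
sc=cams.get_image("scene");t=cams.get_image("top")
a=cv2.resize(sc[130:240,285:445],None,fx=2.5,fy=2.5,interpolation=2);b=cv2.resize(t[165:275,100:260],None,fx=2.5,fy=2.5,interpolation=2)
cv2.imwrite("pics/c9.png",np.hstack([a,b]))
E
```

```text
t 24.5 F [-0.    0.75  0.3 ] M [-0.04  -0.055  0.012] pos [0.4469 0.0099 0.3256] stand xy [-0.     -0.2067]
```

View pics/c9.png

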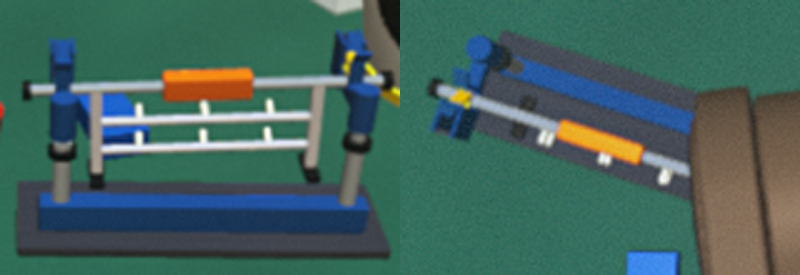

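The frame hangs in both hooks with the handle at about (208,85) in the crop, and the left yellow catch lies over the bar at (460,97). I'll check that it is at rest before handing in.

```bash
python3 - <<'E'
from h import *
p=[cams.get_image("scene")[130:240,285:400].astype(int) for _ in range(12)]
print([round(float(np.abs(p[i+1]-p[i]).mean()),2) for i in range(11)],np.abs(p[11]-p[0]).mean())
print(readout.observe()["dq"].round(4))
from cell import job
print(job.sign_off())
E
```

```text
[1.14, 1.14, 1.13, 1.14, 1.15, 1.14, 1.14, 1.16, 1.15, 1.15, 1.14] 1.14866930171278
[ 0.0012 -0.0019 -0.0014 -0.0008 -0.0002  0.0001  0.0007]
the job is handed in; nothing more can be done
None
```

The frame hangs released and at rest in both hooks; both catches held an upward pull of about 12 N beyond its weight (judged from wrist forces), and the job is handed in at about 25 s.

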